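Set the scraper in the bench vise

TASK

The wood-gripped steel scraper is due for having its edge burnished: take it out of the leaning rack, slide it edge-down between the open vise jaws, upright, centred along the jaws and fully home on the slot floor. Then turn the crank to close the jaw until it clamps the blade firmly, and let go. Leave the round-topped wooden template in its rack slot and the plane and jar where they are.

Things in the scene. Friction and masses are not known exactly. Their poses are not given: they have to be found in the camera images.
- scraper_grip (a point): Centre of the scraper's dark wooden grip, where to hold it: 16 mm thick over all (scraper's x), 100 mm wide (y), 30 mm high (z); 70 mm above the lower edge, 30 mm below the upper. Axes: z from lower to upper edge, x square to the faces (both faces alike). At the start it leans 29 degrees from vertical, top towards the rack's +x (roughly away from the robot), the lower 40 mm in a rack slot.
- scraper: The scraper: one rigid steel blade, 110 mm wide (y), 4 mm thick (x), 100 mm high (z), about 0.4 kg, with a wooden strip on each face forming the grip; 15 mm of bare blade stands above the grip, 55 mm below. Origin: middle of the lower edge.
- scraper_edge (a point): Middle of the scraper's lower edge, 70 mm below scraper_grip along the scraper's z; same axes.
- rack: Fixed plywood rack, 276 mm wide (y), 150 mm deep (x), origin under its centre. Two slots side by side, middles at y = -68 and +68 mm, each 8 mm across, 120 mm wide, 40 mm deep, leaning 29 degrees: things come out up and towards +x. Slot floors are 48 mm above the table. One slot holds the scraper, the other the template, either way round.
- template_mid (a point): Middle of the round-topped flat light-wood template, 110 mm wide, 110 mm high, 4 mm thick, in the other rack slot; a bystander. The point is 60 mm above its lower edge.
- vise: Fixed grey bench vise with wooden jaw liners. Origin: centre of underside; x along the screw (crank at the -x end, roughly to the robot), y along the jaws, z up. Jaws 112 mm long, tops at z = 116 mm, top 6 mm of the faces bevelled; slot floor between them at z = 80 mm. Fixed jaw's face at x = +4 mm; moving jaw's face at x = -7 mm + 3.183 mm per rad of crank. Screw axis at y = 0, z = 60 mm.
- slot_floor (a point): Point on the slot floor between the jaws at the vise's x = 0, y = 0, z = 80 mm; axes of the vise.
- jaw: The moving (near) jaw, driven by the crank along the vise's +x, 0 to 9 mm. Origin: the vise's, shifted by this travel.
- crank (a joint): Crank angle, 0 (jaws 11 mm apart) to 2.75 rad (stop, 2 mm apart). Grows clockwise as seen from the robot's side looking along the vise's +x, which closes the jaw; it meets the 4 mm blade near 2.2 rad. It stays where it is left; turning takes about 3 N at the handle, 8 to 15 N more clamps firmly.
- crank_handle (a point): Middle of the crank's wooden handle: a rod 14 mm thick, 50 mm long, parallel to the vise's x, at x = -127 mm, 55 mm off the screw axis; 20 mm of rod free to each side of the point. In the vise's y-z plane it stands at 0.2 rad + crank value from +y towards +z: it starts on the +y side and goes over the top.
- plane_mid (a point): Middle of a small brass block plane, 130 by 45 by 40 mm, on the table; a bystander.
- jar_mid (a point): Middle of an amber glass jar with a black cap, 64 mm in diameter, 85 mm high, on the table; a bystander.
Not all that is in view belongs to the job. Of the things like the scraper, leave any that is red; of the rest the larger one is meant. What is meant by the vise is not red, and is the larger of those in its own colour.

How it is judged:
By the outcome, as a careful person would: the job done as asked, in the order asked, and still so for the second after the job is handed in, with the robot touching nothing.
It also fails if it takes over 61 s, if anything falls off the work surface, if the arm or the gripper's body presses on something with over 40 N, if the wrist force passes 120 N, or if a joint passes its speed limit or range.

ROBOT

A 6-joint arm with a two-finger parallel gripper is mounted at the origin on the work surface. World frame = base frame: x ahead of the robot, y to its left, z up, the work surface at z = 0. Lengths are in mm, angles in rad, forces in N, time in s.
With the tool pointing down it reaches from about 350 to 975 mm from the base axis. Payload 7.1 kg.
Tool frame: the origin (TCP) lies at the very end of the fingers, on their centre line; the grasp point (between the pads) lies 19 mm behind it (ctrl.grasp_offset is the distance from the TCP to the grasp point, in mm); z points along the fingers, y is the line along which they close (so a half turn about z gives the same grasp; the last joint's range is limited). The gripper opens to 88 mm and grips with 3 to 60 N. Pads are 20 mm wide; open, the fingers measure 115 mm over their backs; the gripper's body (75 mm by 178 mm) begins 61 mm behind the grasp point.
Start: joints at [-1.286, 0.423, 1.63, -0, 1.089, -0.019], TCP at [186.986, -596.357, 222.675] pointing down, gripper open.
Joint ranges: [-3, 3], [-0.9, 2.11], [0.09, 2.58], [-1.31, 4.45], [0.11, 2.69], [-2.54, 2.54]. Speed limits (rad/s): [2.39, 2.39, 3.01, 3.14, 3.14, 3.14].

INTERFACE

Orientations are given as a rotation vector (axis times angle).
In Python, from workcell import ctrl, viewer, ticket, models gives the robot as it stands.
- The arm moves only by the tool play_rows, never from a script. Its arguments are lists of equal length, an entry for each row: "dp": the shift along the world's x, y, z in mm, a list of three; "yaw": the turn about the world's z in degrees. In form: {"dp": [[tx, ty, tz], ...], "yaw": [yaw, ...]}. A call has 1 to 8 rows; each row shifts and turns the commanded pose from where the row before left it; what a row does not reach is not made up. A row lasts 1/12 s, in which the tool goes at most 41.7 mm and 7.16 degrees, less where a joint would pass 70% of its speed; a pose out of reach is approached as far as the arm can. A call is refused whole if a number of a shift passes 41.7 or a number of a turn 7.16, either way. A call with a gripper value outside its range is refused whole. "gripper" is the closure, from 0 (fully open) to 1 (shut), set as the call begins (left out, the last holds). The fingers move at their own pace and stop on an object; the grip force is fixed at half the most. Time passes only in rows, so rows that do not move let the fingers close. It gives the time, the measured TCP pose, the force, the opening and the grip force at its end, in the units of the state.
- ctrl.get_obs(): the state, without advancing time (a new reading comes with each control period).
- viewer.get_image(name): name is "scene" or "top"; returns a dict with "pixels" (480x640x3 uint8, red, green, blue), "range_z" (480x640 float32, mm along the optical axis (not along the pixel's ray), 0 where there is no reading), "fx", "fy", "cx", "cy" (pixels), "T" (4x4, takes a point from camera to world coordinates). Camera axes: x right, y up, looking along -z (the intrinsics and any distortion apply to the point x, -y, -z); pixel columns grow to the right and rows downward; lengths in mm; the calibration is good to about 2 mm. A picture is of the moment at which its call begins.
- ticket.close_job(): hands the job in; it is judged then, once.
Trained networks look in a picture, given as the dict that the camera call returned (one of the last four; its "shot" number tells which), for a name from the list of things; names that differ only in an ending like _2 or _b are one class to them, and where a whole thing is asked for, a point or a joint stands for the part that bears it (a point fixed in the world has none). Each returns a list of dicts, best first, with "conf" (0 to 1); they miss things now and then, are a little off and sometimes report something else, mostly with a low value. They report only what shows in the picture. A call takes as long as a camera call. They do not tell look-alikes from the thing itself.
- models.look_for(picture, name): "bbox" ([centre column, centre row, width, height] in pixels, round what is visible of it).
- models.landmark_of(picture, name): "location" ([column, row] in pixels: a listed point, or the origin of a listed thing).
The state is a dict: "t": time; "qpos": joint angles; "qvel": joint speeds; "joint_torque": joint torques, N m; "ee_pos": TCP position; "orientation": TCP orientation; "ft_force": force on the tool from outside, world axes, zero at the start; "moment": the same for the moment, N m; "width": finger opening in mm; "grasp_force": force on a finger pad.
Only numpy, scipy, OpenCV 4.12 (cv2) and the standard library are available. Lean on these libraries where they do the work, as an engineer would, in place of code of your own. Each camera call takes 0.05 s, during which the arm holds its last target. There are 200 camera calls.

## Working session

There is one attempt and no reset: what is moved stays moved. The work goes in short steps, Python scripts to look and compute and a tool call to move; the robot and the scene stay as the last step left them, time stands still between calls to the robot, and variables do not carry over. Pictures are saved under pics/ and viewed, at most 10 in all, crops included, and the job is handed in when it is done.

Besides the shell and the picture viewer there is one more tool, called after ">>>" as name(argument=value, ...), one argument or row to a line, values as JSON. play_rows: Moves the arm, as the interface text tells. Its arguments: {"type":"object","properties":{"dp":{"type":"array"},"yaw":{"type":"array"},"gripper":{"type":"number"}},"required":["dp","yaw"]}

```bash
mkdir -p pics; cat > h.py <<'E'
import numpy as np, cv2, pickle
from workcell import ctrl, viewer, ticket, models
def shot(name,fn=None):
    p=viewer.get_image(name)
    if fn: cv2.imwrite('pics/'+fn,cv2.cvtColor(p['pixels'],cv2.COLOR_RGB2BGR))
    return p
def w(p,u,v,d=None,r=1):
    u0,v0=int(round(u)),int(round(v))
    if d is None:
        a=p['range_z'][max(0,v0-r):v0+r+1,max(0,u0-r):u0+r+1]; a=a[a>0]
        if a.size==0: return None
        d=np.median(a)
    c=np.array([(u-p['cx'])/p['fx']*d,-(v-p['cy'])/p['fy']*d,-d,1])
    return (p['T']@c)[:3]
E
python3 - <<'E'
from h import *
np.set_printoptions(precision=1,suppress=True)
for n in ['scene','top']:
    p=shot(n,n+'1.png')
    print(n,[k for k in p],p['T'].round(3).tolist(),p['fx'])
    for t in ['scraper','scraper_grip','scraper_edge','rack','template_mid','vise','slot_floor','crank_handle','plane_mid','jar_mid']:
        for r in models.landmark_of(p,t)[:4]:
            print(t,round(r['conf'],2),np.array(r['location']),w(p,*r['location']))
        if t in('scraper','vise','crank_handle'): print([ (round(r['conf'],2),np.array(r['bbox']).round()) for r in models.look_for(p,t)[:4]])
print(ctrl.get_obs())
E
```

```text
scene ['pixels', 'range_z', 'fx', 'fy', 'cx', 'cy', 'T', 'shot'] [[0.643, -0.567, 0.515, 1076.414], [0.766, 0.468, -0.44, -579.703], [0.009, 0.677, 0.736, 1037.532], [0.0, 0.0, 0.0, 1.0]] 570.8289662864858
scraper 0.85 [388.9 167.8] [294.9 345.5   1.2]
scraper 0.66 [420.8 214. ] [524.9 208.4  89.9]
[(0.84, array([450., 178.,  42.,  26.])), (0.78, array([372., 172.,  44.,  32.])), (0.57, array([439., 201.,  36.,  41.]))]
scraper_grip 0.94 [451.4 179. ] [442.6 431.8  13.3]
scraper_grip 0.88 [364.3 170.6] [274.2 270.5  18.8]
scraper_grip 0.7 [440.2 201.2] [544.9 244.7 124.1]
scraper_edge 0.92 [443.4 167.1] [388.6 463.9   1.3]
scraper_edge 0.77 [418.1 215.8] [525.2 198.8  90.4]
scraper_edge 0.63 [387.1 173. ] [310.1 322.9   5.3]
rack 0.77 [407.  243.1] [562.9 124.4  81.4]
template_mid 0.65 [412.5 237.3] [563.3 140.1  90. ]
template_mid 0.58 [197.8 423.3] [ 623.9 -458.8   84.5]
vise 0.73 [336.9 359.5] [ 697.8 -204.9  117.4]
vise 0.63 [155.2 269.7] [ 257.6 -342.    63.7]
vise 0.56 [274.1 288.4] [ 462.5 -173.    63. ]
vise 0.18 [195.5 424. ] [ 623.1 -462.7   85.9]
[(0.97, array([277., 274.,
[... 2160 characters left out ...]
5] [ 423.  -135.8   54.4]
crank_handle 0.71 [353.5 190.4] [ 539.8 -101.6   90.8]
crank_handle 0.56 [361.5 263.2] [ 342.4 -127.4    2.4]
[(0.69, array([363., 186.,  24.,  26.])), (0.66, array([365., 258.,  14.,  21.]))]
plane_mid 0.67 [443.9 241.2] [ 403.7 -361.8   28. ]
jar_mid 0.6 [231.  209.1] [491.7 244.3  63.5]
{'t': 1.4, 'qpos': array([-1.3,  0.4,  1.6, -0. ,  1.1, -0. ]), 'qvel': array([-0., -0.,  0.,  0.,  0.,  0.]), 'joint_torque': array([  0. , -54.5, -27.4,   0.1,   0. ,  -0. ]), 'ee_pos': array([ 187. , -596.4,  222.7]), 'orientation': array([-3.1, -0.5,  0. ]), 'ft_force': array([-1.4,  0.5, -0.6]), 'moment': array([ 0., -0.,  0.]), 'grasp_force': 0.0, 'width': 87.41078354693494}
```

View images.

View pics/scene1.png

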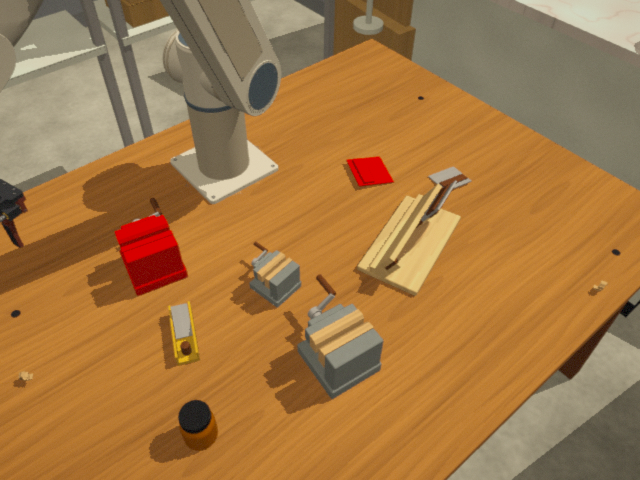

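View pics/top1.png

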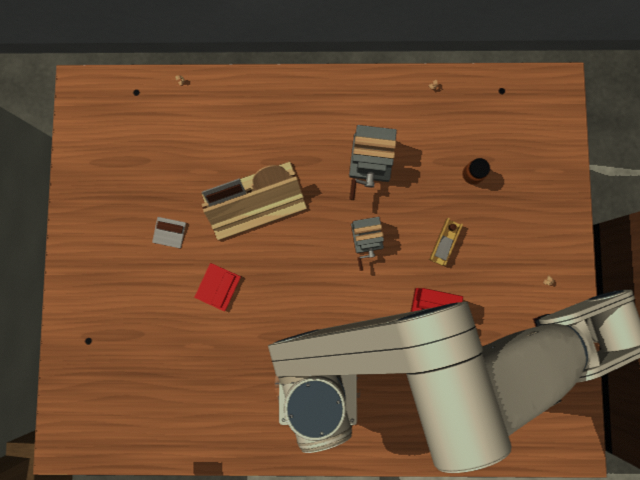

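```bash
cat >> h.py <<'E'
def cloud(p):
    d=p['range_z']; v,u=np.mgrid[0:480,0:640]; m=d>0
    d=d[m];u=u[m];v=v[m]
    c=np.c_[(u-p['cx'])/p['fx']*d,-(v-p['cy'])/p['fy']*d,-d,np.ones(len(d))]
    return (c@p['T'].T)[:,:3], p['pixels'][m], np.c_[u,v]
E
python3 - <<'E'
from h import *
np.set_printoptions(precision=1,suppress=True)
for n in ['scene','top']:
    p=shot(n); P,C,U=cloud(p)
    print(n)
    tb=(P[:,2]<12)&(P[:,2]>-12)&(abs(P[:,0]-550)<200)&(abs(P[:,1])<250); print('table z',np.median(P[tb,2]))
    m=(abs(P[:,0]-640)<110)&(abs(P[:,1]+155)<90)
    m&=(P[:,2]>108)&(P[:,2]<125)
    print('jaw tops z',np.median(P[m,2]),m.sum(),cv2.minAreaRect(P[m][:,:2].astype(np.float32)))
    wood=m&(C[:,0].astype(int)-C[:,2]>50)
    print('wood',wood.sum(),cv2.minAreaRect(P[wood][:,:2].astype(np.float32)))
    # rack
    m=(abs(P[:,0]-520)<130)&(abs(P[:,1]-170)<180)&(P[:,2]>10)&(P[:,2]<160)
    print('rack',m.sum(),cv2.minAreaRect(P[m&(P[:,2]<50)][:,:2].astype(np.float32)),np.histogram(P[m,2],range(10,170,10))[0])
    pickle.dump((P,C,U),open(n+'.pkl','wb'))
ims=[]
a=cv2.imread('pics/scene1.png')[180:300,340:480]; b=cv2.imread('pics/top1.png')[140:250,190:320]
c=cv2.imread('pics/top1.png')[115:225,330:420]
f=lambda x:cv2.resize(x,None,fx=390/x.shape[1],fy=390/x.shape[1],interpolation=2)[:340]
d=cv2.imread('pics/scene1.png')[265:400,290:390]
A=[f(x) for x in (a,b)]; h=min(x.shape[0] for x in A)
g=lambda x:cv2.resize(x,(390,260),interpolation=2)
cv2.imwrite('pics/crop1.png',np.vstack([np.hstack([x[:h] for x in A]),np.hstack([g(c),g(d)])]))
E
```

```text
scene
table z 0.8874093757106039
jaw tops z 115.9181697482851 2807 ((658.523681640625, -158.22622680664062), (114.73819732666016, 119.17780303955078), 82.45008087158203)
wood 1206 ((657.7646484375, -157.48155212402344), (115.96698760986328, 115.33533477783203), 80.80001831054688)
rack 5940 ((519.1865844726562, 186.1317596435547), (165.584716796875, 285.84173583984375), 19.71428108215332) [3073  235  519  133  141  148  298  574  213  105  126  197  143   35
    0]
top
table z -0.5810840248871045
jaw tops z 114.42396222052412 1330 ((655.9771118164062, -157.33848571777344), (111.99718475341797, 122.16259765625), 83.49700164794922)
wood 529 ((670.680908203125, -159.03863525390625), (111.69802856445312, 78.63250732421875), 82.92571258544922)
rack 4812 ((517.8451538085938, 171.6640625), (348.52618408203125, 243.82962036132812), 89.43843078613281) [1031  304  484  246  255  246  395  688  263  184  235  273  180   28
    0]
```

View pics/crop1.png

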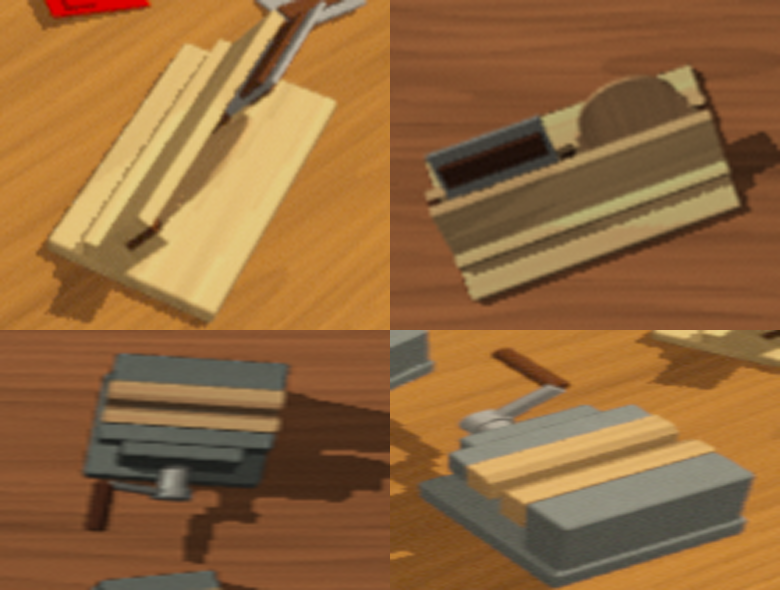

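```bash
python3 - <<'E'
from h import *
np.set_printoptions(precision=1,suppress=True,linewidth=160)
def rot(a): a=np.radians(a); return np.array([[np.cos(a),np.sin(a)],[-np.sin(a),np.cos(a)]]) # world->local
for n in ['scene','top']:
    P,C,U=pickle.load(open(n+'.pkl','rb')); C=C.astype(int)
    red=C[:,0]-C[:,2]
    m=(abs(P[:,0]-660)<110)&(abs(P[:,1]+155)<90)&(P[:,2]>111)&(P[:,2]<119)
    best=None
    for a in np.arange(-14,0,.25):   # gap sharpness
        L=P[m][:,:2]@rot(a).T
        h=np.histogram(L[:,0],np.arange(L[:,0].min(),L[:,0].max(),1.))[0]
        s=(np.diff(h)**2).sum()
        if best is None or s>best[0]: best=(s,a)
    a=best[1]; L=P[m][:,:2]@rot(a).T; wd=red[m]>50
    print(n,'vise yaw',a,'x sorted:')
    for lo in range(-6,6):
        yc=np.median(L[:,1])+lo*9; 
        s=np.sort(L[abs(L[:,1]-yc)<4.5][:,0]); g=np.diff(s); k=np.argmax(g[5:-5])+5 if len(g)>12 else 0
        if k: print(round(yc,1), s[[0,k,k+1,-1]])
    print('wood y range',np.percentile(L[wd][:,1],[0,1,50,99,100]), 'x',np.percentile(L[wd][:,0],[1,99]), 'all y',np.percentile(L[:,1],[0,1,99,100]))
    # crank handle
    m=(abs(P[:,0]-540)<50)&(abs(P[:,1]+101)<30)&(P[:,2]>60)&(red>25)
    print('handle',m.sum(),P[m].mean(0) if m.any() else '',P[m].min(0),P[m].max(0))
    # rack base
    m=(abs(P[:,0]-520)<130)&(abs(P[:,1]-170)<180)&(P[:,2]>12)&(P[:,2]<24)&(red>30)
    m&=~((P[:,0]<470)&(P[:,1]>270))
    r=cv2.minAreaRect(P[m][:,:2].astype(np.float32)); print('rack base',r)
E
```

```text
scene vise yaw -9.0 x sorted:
-109.2 [633.4 673.  681.1 735.5]
-100.2 [632.9 672.1 681.4 735.9]
-91.2 [619.7 671.5 681.  734.7]
-82.2 [619.2 670.3 680.8 734.9]
-73.2 [619.4 669.2 681.7 734.6]
-64.2 [619.5 670.  681.3 734. ]
-55.2 [620.3 671.5 679.5 732.4]
-46.2 [621.3 671.  680.4 733.9]
-37.2 [617.7 669.9 681.3 733.1]
-28.2 [619.1 669.8 679.6 732.8]
-19.2 [629.2 670.3 678.3 732.5]
-10.2 [627.4 669.1 678.4 733.1]
wood y range [-110.4 -109.6  -55.1    2.5    4.3] x [645.9 700.4] all y [-111.5 -109.     1.5    4.3]
handle 211 [ 549.1 -103.9   95.2] [ 513.7 -130.6   67.1] [574.4 -89.3 104.7]
rack base ((526.9830322265625, 187.21212768554688), (150.06170654296875, 282.5670166015625), 19.762048721313477)
top vise yaw -0.25 x sorted:
-209.1 [616.  641.8 654.9 710.3]
-200.1 [607.7 644.3 658.5 710.3]
-191.1 [607.4 646.8 657.9 710.4]
-182.1 [604.4 647.  658.2 712.9]
-173.1 [601.3 647.1 660.8 715.1]
-164.1 [601.4 649.8 659.9 715.8]
-155.1 [607.8 649.6 663.9 715.6]
-146.1 [599.2 650.3 663.9 718.6]
-137.1 [599.  652.4 663.  718.3]
-128.1 [608.8 652.4 666.1 717.6]
-119.1 [601.6 655.4 666.3 720.1]
-110.1 [606.7 654.7 666.4 721.5]
wood y range [-210.9 -210.4 -155.1 -101.9  -99.6] x [630.3 686.8] all y [-213.9 -211.1  -99.7  -94.3]
handle 109 [543.1 -98.9  96.1] [ 513.5 -129.2   70.6] [571.  -88.4 108.1]
rack base ((505.41094970703125, 181.66860961914062), (206.09205627441406, 282.42230224609375), 15.957293510437012)
```

```bash
python3 - <<'E'
from h import *
np.set_printoptions(precision=1,suppress=True,linewidth=160)
a=np.radians(19.7);R=np.array([[np.cos(a),np.sin(a)],[-np.sin(a),np.cos(a)]]);o=np.array([526,186])
for n in ['scene','top']:
    P,C,U=pickle.load(open(n+'.pkl','rb')); C=C.astype(int); red=C[:,0]-C[:,2]
    L=np.c_[(P[:,:2]-o)@R.T,P[:,2]]
    k=(abs(L[:,0])<110)&(abs(L[:,1])<150)&(L[:,2]>12)
    for yl in (-40,0,130):
        s=k&(abs(L[:,1]-yl)<6); q=L[s][np.argsort(L[s][:,0])]
        b=np.round(q[:,0]/6); print(n,'y',yl,[(int(x*6),int(q[b==x][:,2].min()),int(q[b==x][:,2].max())) for x in np.unique(b)])
    s=k&(L[:,1]>-0)&(L[:,1]<140)&(L[:,0]>0)&(L[:,2]>92)&(L[:,0]<90)
    gray=s&(red<25)&(C.sum(1)>150); dark=s&(C.sum(1)<150); 
    for nm,m in(('gray',gray),('dark',dark)):
        if m.sum()>10: print(nm,m.sum(),np.percentile(L[m],[2,50,98],axis=0), 'mean',L[m].mean(0))
    s2=gray|dark
    for z in range(92,150,6):
        t=s2&(abs(L[:,2]-z)<3)
        if t.sum()>3: print(z,np.percentile(L[t][:,0],[3,50,97]),np.percentile(L[t][:,1],[2,98]))
E
```

```text
scene y -40 [(-72, 14, 16), (-66, 14, 19), (-60, 14, 20), (-54, 13, 18), (-48, 12, 22), (-42, 33, 37), (-36, 31, 36), (-30, 32, 39), (-24, 47, 49), (-18, 50, 61), (-12, 65, 73), (-6, 73, 82), (0, 84, 92), (6, 70, 91), (12, 76, 89), (18, 13, 94), (24, 13, 104), (30, 12, 117), (36, 12, 126), (42, 12, 134), (48, 13, 142), (54, 13, 19), (60, 14, 19), (66, 14, 22), (72, 13, 19), (78, 12, 12)]
scene y 0 [(-72, 15, 19), (-66, 12, 20), (-60, 12, 19), (-54, 13, 18), (-48, 16, 19), (-42, 33, 38), (-36, 31, 38), (-30, 35, 40), (-24, 42, 48), (-18, 52, 59), (-12, 62, 71), (-6, 75, 83), (0, 89, 92), (6, 67, 91), (12, 75, 89), (18, 14, 84), (24, 15, 21), (30, 12, 18), (36, 14, 19), (42, 15, 20), (48, 12, 19), (54, 13, 18), (60, 12, 19), (66, 14, 21), (72, 13, 18), (78, 14, 16)]
scene y 130 [(-72, 13, 19), (-66, 14, 19), (-60, 12, 16), (-54, 13, 18), (-48, 12, 19), (-42, 32, 37), (-36, 32, 41), (-30, 31, 38), (-24, 43, 50), (-18, 53, 61), (-12, 62, 71), (-6, 73, 84), (0, 89, 92), (6, 64, 91), (12, 69, 88), (24, 13, 19), (30, 12, 19), (36, 14, 18), (42, 14, 17), (48, 13, 19), (54, 13, 21), (60, 13, 
[... 1295 characters left out ...]
, 29, 43), (-24, 34, 51), (-18, 38, 65), (-12, 55, 77), (-6, 68, 87), (0, 81, 93), (6, 84, 90), (12, 69, 83), (18, 77, 86), (24, 70, 83), (30, 71, 74), (42, 24, 24), (48, 14, 16), (54, 17, 17)]
gray 191 [[ 19.3  12.7  95.5]
 [ 40.2  64.6 128.5]
 [ 45.4 117.  138.9]] mean [ 39.2  64.7 126.6]
dark 313 [[ 17.4  16.8  97. ]
 [ 26.   63.9 114.8]
 [ 36.1 112.8 127.3]] mean [ 26.2  64.4 113.7]
92 [17.4 18.  18.6] [32.3 99.7]
98 [17.8 20.1 29.7] [ 12.1 113.8]
104 [17.  20.9 27.2] [ 14.6 113.8]
110 [17.8 23.3 29.2] [ 16.9 115.6]
116 [22.2 27.2 38.1] [ 15.5 112.5]
122 [25.8 33.7 41.1] [ 16.1 116.7]
128 [27.1 38.3 45.5] [ 13.9 111.8]
134 [39.2 42.5 45.3] [ 19.2 112.7]
140 [39.2 42.8 44.6] [ 14.2 116.1]
```

```bash
python3 - <<'E'
from h import *
from scipy.spatial.transform import Rotation as Ro
o=ctrl.get_obs(); M=Ro.from_rotvec(o['orientation']).as_matrix(); print(M.round(3)); print(np.degrees(np.arctan2(M[1,1],M[0,1])),o['ee_pos'],o['t'])
E
```

```text
[[ 0.954  0.299  0.   ]
 [ 0.299 -0.954 -0.   ]
 [ 0.     0.    -1.   ]]
-72.59473001135845 [ 186.98468184 -596.3714073   222.68912016] 1.5
```

>>> play_rows(
  dp=[
    [14.5, 35.6, 0],
    [14.5, 35.6, 0],
    [14.5, 35.6, 0],
    [14.5, 35.6, 0],
    [14.5, 35.6, 0],
    [14.5, 35.6, 0],
    [14.5, 35.6, 0],
    [14.5, 35.6, 0],
  ],
  yaw=[3.85, 3.85, 3.85, 3.85, 3.85, 3.85, 3.85, 3.85],
  gripper=0,
)

```text
t: 2.17
ee_pos: [303.3, -309.9, 222.9]
orientation: [2.865, 1.287, 0.0]
ft_force: [0.7, -0.2, 0.4]
width: 87.9
grasp_force: 0.0
```

>>> play_rows(
  dp=[
    [14.5, 35.6, 0],
    [14.5, 35.6, 0],
    [14.5, 35.6, 0],
    [14.5, 35.6, 0],
    [14.5, 35.6, 0],
    [14.5, 35.6, 0],
    [14.5, 35.6, 0],
    [14.5, 35.6, 0],
  ],
  yaw=[3.85, 3.85, 3.85, 3.85, 3.85, 3.85, 3.85, 3.85],
)

```text
t: 2.83
ee_pos: [419.5, -24.8, 223.1]
orientation: [2.42, 2.002, 0.001]
ft_force: [0.3, 0.0, -0.2]
width: 87.6
grasp_force: 0.0
```

>>> play_rows(
  dp=[
    [14.5, 35.6, 0],
    [14.5, 35.6, 0],
    [14.5, 35.6, 0],
    [14.5, 35.6, 0],
    [14.5, 35.6, 0],
    [14.5, 35.6, 0],
    [14.5, 35.6, 0],
    [0, 0, 0],
  ],
  yaw=[3.85, 3.85, 3.85, 3.85, 3.85, 3.85, 3.85, 0],
)

```text
t: 3.5
ee_pos: [523.1, 228.0, 223.1]
orientation: [1.882, 2.514, 0.006]
ft_force: [-0.3, -0.7, -0.2]
width: 87.5
grasp_force: 0.0
```

>>> play_rows(
  dp=[
    [12.4, 29.4, 0],
    [0, 0, -30],
    [0, 0, -35],
    [0, 0, -35],
    [0, 0, -20],
    [0, 0, -6],
    [0, 0, 0],
  ],
  yaw=[3.5, 0, 0, 0, 0, 0, 0],
)

```text
t: 4.08
ee_pos: [531.7, 251.1, 95.1]
orientation: [-1.814, -2.563, 0.005]
ft_force: [-0.4, -0.5, 0.4]
width: 87.8
grasp_force: 0.0
```

```bash
python3 - <<'E'
from h import *
print(ctrl.get_obs()['ee_pos'],ctrl.get_obs()['ft_force'])
a=shot('scene')['pixels'][100:280,320:520]; b=shot('top')['pixels'][110:290,140:340]
f=lambda x:cv2.resize(x,(400,360),interpolation=2)
cv2.imwrite('pics/g1.png',cv2.cvtColor(np.hstack([f(a),f(b)]),cv2.COLOR_RGB2BGR))
E
```

```text
[531.74027786 251.05895696  95.12364233] [-0.35080542 -0.46190905  0.40027387]
```

View pics/g1.png

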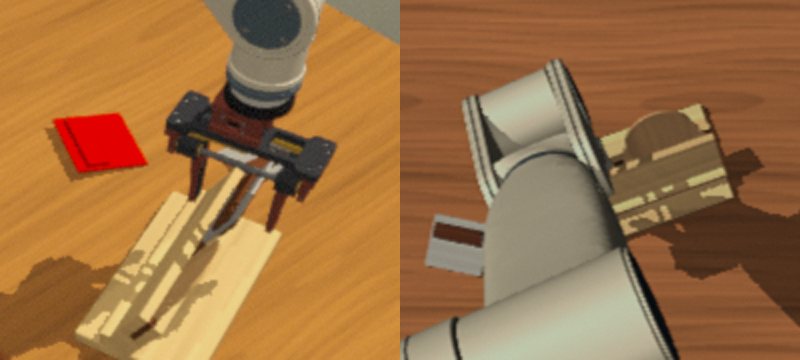

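>>> play_rows(
  dp=[
    [3.8, 6.3, 2.5],
    [0, 0, 0],
  ],
  yaw=[0, 0],
)

```text
t: 4.35
ee_pos: [538.9, 259.6, 101.6]
orientation: [1.813, 2.563, 0.007]
ft_force: [0.3, 0.2, 0.9]
width: 87.9
grasp_force: 0.0
```

>>> play_rows(
  dp=[
    [0, 0, 0],
    [0, 0, 0],
    [0, 0, 0],
    [0, 0, 0],
    [0, 0, 0],
    [0, 0, 0],
  ],
  yaw=[0, 0, 0, 0, 0, 0],
  gripper=1,
)

```text
t: 4.85
ee_pos: [536.6, 258.1, 99.1]
orientation: [-1.814, -2.565, 0.0]
ft_force: [0.2, 0.4, -0.5]
width: 50.9
grasp_force: 0.0
```

>>> play_rows(
  dp=[
    [0, 0, 0],
    [0, 0, 0],
    [0, 0, 0],
    [0, 0, 0],
    [0, 0, 0],
    [0, 0, 0],
  ],
  yaw=[0, 0, 0, 0, 0, 0],
)

```text
t: 5.35
ee_pos: [535.2, 257.7, 100.0]
orientation: [-1.813, -2.563, 0.004]
ft_force: [-5.7, -2.2, 14.8]
width: 28.5
grasp_force: 28.2
```

>>> play_rows(
  dp=[
    [1.8, 0.65, 3.5],
    [1.8, 0.65, 3.5],
    [1.8, 0.65, 3.5],
    [1.8, 0.65, 3.5],
    [0, 0, 0],
  ],
  yaw=[0, 0, 0, 0, 0],
)

```text
t: 5.77
ee_pos: [538.0, 258.3, 110.8]
orientation: [-1.81, -2.559, 0.019]
ft_force: [-11.3, -4.8, 0.3]
width: 25.7
grasp_force: 28.1
```

>>> play_rows(
  dp=[
    [1.2, 0.4, 5],
    [1.2, 0.4, 5],
    [1.2, 0.4, 5],
    [1.2, 0.4, 5],
    [0, 0, 0],
  ],
  yaw=[0, 0, 0, 0, 0],
)

```text
t: 6.18
ee_pos: [543.6, 260.3, 131.3]
orientation: [-1.81, -2.559, 0.017]
ft_force: [-9.7, -3.1, 1.9]
width: 23.4
grasp_force: 29.1
```

>>> play_rows(
  dp=[
    [1.2, 0.4, 5],
    [1.2, 0.4, 5],
    [1, 0.4, 6],
    [0, 0, 10],
    [0, 0, 15],
    [0, 0, 20],
    [0, 0, 0],
  ],
  yaw=[0, 0, 0, 0, 0, 0, 0],
)

```text
t: 6.77
ee_pos: [554.5, 264.6, 198.2]
orientation: [1.812, 2.562, 0.009]
ft_force: [0.7, 0.2, -3.3]
width: 15.4
grasp_force: 29.9
```

>>> play_rows(
  dp=[
    [0, 0, 20],
    [0, 0, 20],
    [0, 0, 0],
    [0, 0, 0],
  ],
  yaw=[0, 0, 0, 0],
)

```text
t: 7.1
ee_pos: [552.6, 263.8, 234.4]
orientation: [1.813, 2.564, 0.003]
ft_force: [-0.3, 0.1, -4.4]
width: 16.0
grasp_force: 29.9
```

```bash
python3 - <<'E'
from h import *
o=ctrl.get_obs();print(o['ee_pos'],o['ft_force'],o['width'],o['moment'])
a=shot('scene')['pixels'][40:280,320:540]; b=shot('top')['pixels'][110:290,140:340]
f=lambda x:cv2.resize(x,(400,420),interpolation=2)
cv2.imwrite('pics/g2.png',cv2.cvtColor(np.hstack([f(a),f(b)]),cv2.COLOR_RGB2BGR))
E
```

```text
[552.63849045 263.77291436 234.44812717] [-0.25185188  0.10433575 -4.36876107] 15.96104959463242 [ 0.0095141  -0.08853022  0.01252657]
```

View pics/g2.png

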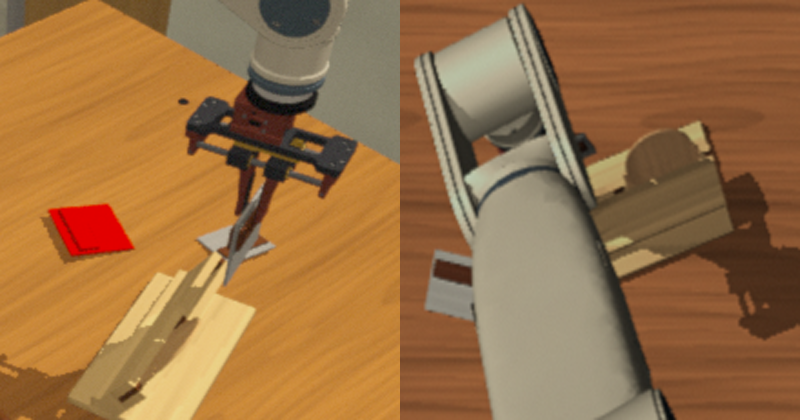

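>>> play_rows(
  dp=[
    [4, -15, 4],
    [8.7, -35, 0],
    [8.7, -35, 0],
    [8.7, -35, 0],
    [8.7, -35, 0],
    [8.7, -35, 0],
    [8.7, -35, 0],
    [8.7, -35, 0],
  ],
  yaw=[-2.2, -2.2, -2.2, -2.2, -2.2, -2.2, -2.2, -2.2],
)

```text
t: 7.87
ee_pos: [616.2, 1.8, 236.2]
orientation: [-2.186, -2.254, 0.003]
ft_force: [0.6, 0.5, -4.6]
width: 15.9
grasp_force: 29.9
```

>>> play_rows(
  dp=[
    [8.7, -35, 0],
    [8.7, -35, 0],
    [8.7, -35, 0],
    [8.7, -35, 0],
    [6, -20, 0],
    [0, 0, 0],
    [0, 0, 0],
  ],
  yaw=[-2.2, -2.2, -2.2, -2.2, -0.4, 0, 0],
)

```text
t: 8.45
ee_pos: [656.9, -157.6, 235.9]
orientation: [-2.359, -2.07, 0.002]
ft_force: [-0.1, -0.2, -3.6]
width: 15.4
grasp_force: 29.9
```

```bash
python3 - <<'E'
from h import *
np.set_printoptions(precision=1,suppress=True,linewidth=160)
o=ctrl.get_obs();print(o['ee_pos'],o['ft_force'],o['width'],o['orientation'],'az',np.degrees(2*np.arctan2(o['orientation'][1],o['orientation'][0]))-90)
p=shot('scene');q=shot('top')
a=p['pixels'][200:400,240:440]; b=q['pixels'][80:240,300:460]
f=lambda x:cv2.resize(x,(400,400),interpolation=2)
cv2.imwrite('pics/g3.png',cv2.cvtColor(np.hstack([f(a),f(b)]),cv2.COLOR_RGB2BGR))
for t in ('scraper_edge','scraper_grip'):
  for im in (p,q):
    for r in models.landmark_of(im,t)[:4]: print(t,round(r['conf'],2),np.array(r['location']),w(im,*r['location']))
for im in (p,q):
    P,C,U=cloud(im); L=P-o['ee_pos']; m=(abs(L[:,0])<80)&(abs(L[:,1])<80)&(P[:,2]>130)&(L[:,2]<-3)
    a=np.radians(-7.1); x=L[:,0]*np.cos(a)+L[:,1]*np.sin(a); y=-L[:,0]*np.sin(a)+L[:,1]*np.cos(a)
    print(m.sum())
    for lo in range(-70,0,6):
        s=m&(abs(L[:,2]-lo)<3)
        if s.sum()>3: print(lo,s.sum(),'x',np.percentile(x[s],[2,50,98]),'y',np.percentile(y[s],[2,98]))
E
```

```text
[ 656.9 -157.6  235.9] [-0.1 -0.2 -3.6] 15.436501907896135 [-2.4 -2.1  0. ] az -367.4699043317797
scraper_edge 0.97 [440.1 169. ] [388.1 450.9   1.2]
scraper_edge 0.85 [339.8 321.2] [ 658.9 -165.5  158.5]
scraper_edge 0.5 [388.3 171.5] [ 704.3 -139.4  537.8]
scraper_edge 0.69 [165.3 248.1] [387.1 446.2  -4.2]
scraper_edge 0.66 [200.3 281.8] [288.6 339.8   0.4]
scraper_grip 0.66 [451.5 180.5] [445.5 429.3  11.4]
scraper_grip 0.61 [344.9 294.1] [ 670.9 -169.6  257.8]
scraper_grip 0.31 [415.5 241. ] [596.9 106.2 130.9]
scraper_grip 0.92 [223.8 285.9] [276.3 268.3  17.7]
scraper_grip 0.8 [169.8 224.9] [453.8 431.3   9.7]
scraper_grip 0.46 [253.2 200.6] [515.5 181.2  66.9]
848
-70 93 x [1.3 3.2 5.2] y [-53.9  53.4]
-64 93 x [1.3 3.3 5.1] y [-53.3  52.5]
-58 85 x [1.1 3.1 4.9] y [-53.6  32.7]
-52 77 x [0.7 2.8 4.7] y [-54.3  27.4]
-46 79 x [0.8 2.7 4.6] y [-52.9  25.6]
-40 71 x [0.5 2.4 4.1] y [-53.6  20.3]
-34 77 x [0.6 2.3 3.7] y [-53.4  25.4]
-28 27 x [0.1 2.6 3.5] y [-52.9  14.3]
-22 19 x [-1.4  2.7  8.1] y [-53.7  16. ]
-16 79 x [0.1 7.7 9.3] y [-52.7  20.5]
-10 58 x [-1.1  7.5  9.3] y [-53.1  15.4]
-4 34 x [-0.2  7.1  8.7] y [-53.   -9.4]
0
```

View pics/g3.png

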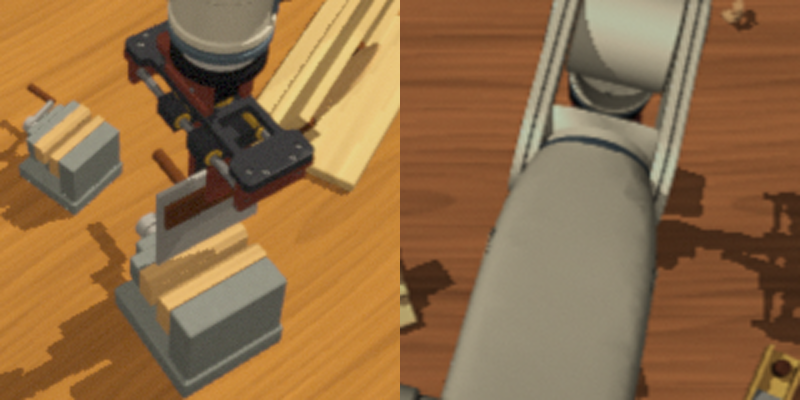

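```bash
python3 - <<'E'
from h import *
np.set_printoptions(precision=1,suppress=True,linewidth=160)
o=ctrl.get_obs(); im=shot('scene')
P,C,U=cloud(im); L=P-o['ee_pos']; a=np.radians(-7.1); x=L[:,0]*np.cos(a)+L[:,1]*np.sin(a); y=-L[:,0]*np.sin(a)+L[:,1]*np.cos(a)
for yc in (-45,-30,-15,0,15,30,45):
    m=(abs(y-yc)<5)&(abs(x-3.5)<5)&(P[:,2]>125)&(L[:,2]<-3); print(yc,np.sort(L[m][:,2])[:3])
for yaw in (-7.6,-7.1,-6.6): pass
m=(abs(y)<50)&(abs(x-3.5)<4)&(P[:,2]>125)&(L[:,2]<-30)
A=np.c_[y[m],L[m][:,2],np.ones(m.sum())]; c=np.linalg.lstsq(A,x[m],rcond=None)[0]; print('face yaw err deg',-np.degrees(c[0]),'tilt deg',np.degrees(c[1]))
# vise slot far-edge direction in same view
m=(P[:,2]>111)&(P[:,2]<119)&(abs(y)<50)&(x>0)&(x<14)
for yc in range(-50,51,20):
    s=m&(abs(y-yc)<8); print(yc,np.sort(x[s])[:4])
E
```

```text
-45 [-77.2 -75.8 -73.4]
-30 [-76.7 -76.3 -76.2]
-15 [-78.7 -77.6 -73.3]
0 [-76.2 -76.2 -75.6]
15 [-78.4 -75.5 -75.5]
30 [-78.2 -76.5 -75.6]
45 [-78.4 -75.3 -75.2]
face yaw err deg -0.21654921832154317 tilt deg -1.162825964376408
-50 [6.1 7.5 8.2 8.5]
-30 [6.2 6.9 7.1 8. ]
-10 [6.4 6.6 6.7 6.9]
10 [6.1 7.8 8.4 8.7]
30 [6.7 6.8 7.2 7.6]
50 [ 6.5  7.3  9.3 10.1]
```

>>> play_rows(
  dp=[
    [-0.5, -1, -10],
    [0, 0, -15],
    [0, 0, -10],
    [0, 0, -6],
    [0, 0, -5],
    [0, 0, -5],
    [0, 0, 0],
  ],
  yaw=[0.3, 0, 0, 0, 0, 0, 0],
)

```text
t: 9.38
ee_pos: [656.9, -157.3, 186.1]
orientation: [-2.353, -2.08, 0.001]
ft_force: [0.3, 0.2, -5.5]
width: 15.8
grasp_force: 29.9
```

>>> play_rows(
  dp=[
    [0, 0, -3],
    [0, 0, -3],
    [0, 0, -3],
    [0, 0, -3],
    [0, 0, -3],
    [0, 0, 0],
  ],
  yaw=[0, 0, 0, 0, 0, 0],
)

```text
t: 9.88
ee_pos: [656.9, -157.4, 171.4]
orientation: [-2.353, -2.08, 0.001]
ft_force: [-0.6, 0.1, -4.6]
width: 15.8
grasp_force: 29.9
```

>>> play_rows(
  dp=[
    [0, -1.2, -3],
    [0, 0, -3],
    [0, 0, -3],
    [0, 0, -2],
    [0, 0, -1],
    [0, 0, 0],
  ],
  yaw=[0, 0, 0, 0, 0, 0],
)

```text
t: 10.38
ee_pos: [657.1, -158.6, 159.8]
orientation: [-2.353, -2.08, 0.001]
ft_force: [-0.4, 0.3, -4.7]
width: 15.5
grasp_force: 29.9
```

>>> play_rows(
  dp=[
    [0, 0, -1.5],
    [0, 0, -1.5],
    [0, 0, -1],
    [0, 0, -1],
    [0, 0, 0],
  ],
  yaw=[0, 0, 0, 0, 0],
)

```text
t: 10.8
ee_pos: [658.4, -159.5, 157.5]
orientation: [2.351, 2.079, 0.002]
ft_force: [-3.2, -1.4, 8.0]
width: 15.8
grasp_force: 29.9
```

>>> play_rows(
  dp=[
    [0, 0, 1],
    [0, 0, 0],
    [0, 0, 0],
    [0, 0, 0],
    [0, 0, 0],
    [0, 0, 0],
    [0, 0, 0],
    [0, 0, 0],
  ],
  yaw=[0, 0, 0, 0, 0, 0, 0, 0],
  gripper=0.4,
)

```text
t: 11.47
ee_pos: [657.2, -158.6, 156.0]
orientation: [-2.354, -2.081, 0.0]
ft_force: [0.8, 0.6, 0.8]
width: 52.5
grasp_force: 0.0
```

>>> play_rows(
  dp=[
    [0, 0, 10],
    [0, 0, 30],
    [0, 0, 40],
    [0, 0, 30],
    [0, 0, 0],
  ],
  yaw=[0, 0, 0, 0, 0],
)

```text
t: 11.88
ee_pos: [660.9, -159.6, 274.7]
orientation: [2.346, 2.074, 0.011]
ft_force: [0.5, -0.4, -0.0]
width: 52.5
grasp_force: 0.0
```

```bash
python3 - <<'E'
from h import *
np.set_printoptions(precision=1,suppress=True,linewidth=160)
o=ctrl.get_obs(); print(o['ee_pos'],o['width']); im=shot('scene')
P,C,U=cloud(im); L=P-np.array([657.5,-158.7,0]); a=np.radians(-7.1); x=L[:,0]*np.cos(a)+L[:,1]*np.sin(a); y=-L[:,0]*np.sin(a)+L[:,1]*np.cos(a)
for z in range(122,190,6):
    m=(abs(P[:,2]-z)<3)&(abs(x)<25)&(abs(y)<75)
    if m.sum()>3: print(z,m.sum(),np.percentile(x[m],[3,50,97]),np.percentile(y[m],[2,98]))
for yc in (-45,-15,15,45):
    m=(abs(x)<25)&(abs(y-yc)<6)&(P[:,2]<215); print(yc,'top z',np.sort(P[m][:,2])[-3:])
# handle
C=C.astype(int)
m=(abs(P[:,0]-540)<60)&(abs(P[:,1]+101)<40)&(P[:,2]>50)&(C[:,0]-C[:,2]>20)&(C[:,0]<130)
print(m.sum(), x[m].min(),x[m].max(),y[m].min(),y[m].max(),np.median(y[m]),np.percentile(P[m][:,2],[2,50,98]))
f=lambda v:cv2.resize(v,(560,560),interpolation=2)
cv2.imwrite('pics/g4.png',cv2.cvtColor(f(im['pixels'][210:410,240:440]),cv2.COLOR_RGB2BGR))
E
```

```text
[ 660.9 -159.6  274.7] 52.47903946405178
122 114 [ 2.8  5.3 23. ] [-52.6  51.8]
128 22 [3.4 5.  5.8] [-54.   52.4]
134 12 [3.2 4.1 9.9] [-54.7  52. ]
140 76 [ 4.4 10.4 11.8] [-53.4  44.9]
146 78 [ 5.  10.5 12.1] [-52.7  47.2]
152 82 [ 3.8 10.4 11.8] [-53.8  45.4]
158 87 [ 3.5 10.7 12.5] [-53.8  50.2]
164 226 [ 3.3  8.2 12. ] [-52.3  48.9]
170 110 [ 3.3  5.1 10.6] [-53.5  51. ]
176 93 [1.1 4.7 6.6] [-53.2  52.3]
182 136 [0.9 3.8 6.5] [-53.6  54. ]
-45 top z [183.1 183.3 184.1]
-15 top z [182.4 184.4 184.6]
15 top z [181.7 182.5 184.3]
45 top z [181.7 182.6 183.8]
2254 -148.83512605953078 -64.34693779202428 2.3000897033848986 62.10615132679288 43.33338432048555 [ 93.4 627.6 665.9]
```

View pics/g4.png

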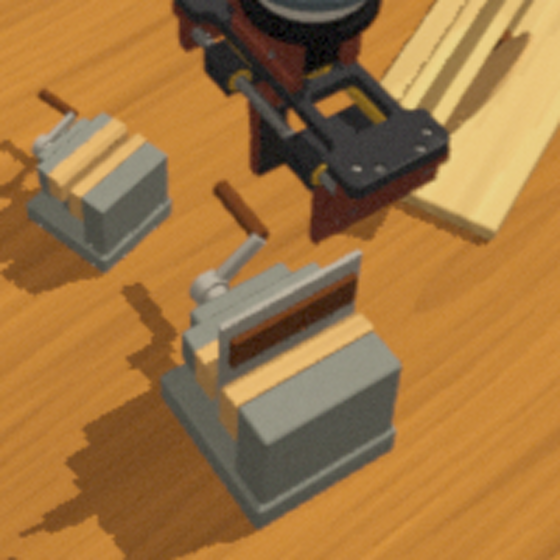

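```bash
python3 - <<'E'
from h import *
np.set_printoptions(precision=1,suppress=True,linewidth=160)
a=np.radians(-7.1)
for n in ('scene','top'):
    P,C,U=pickle.load(open(n+'.pkl','rb')); C=C.astype(int)
    L=P-np.array([657.0,-158.7,0]); x=L[:,0]*np.cos(a)+L[:,1]*np.sin(a)-1.5; y=-L[:,0]*np.sin(a)+L[:,1]*np.cos(a)
    m=(P[:,2]>55)&(P[:,2]<125)&(x>-165)&(x<-95)&(abs(y)<80)
    for xc in range(-155,-95,6):
        s=m&(abs(x-xc)<3)
        if s.sum()>3: print(n,xc,s.sum(),'y',np.percentile(y[s],[3,50,97]),'z',np.percentile(P[s][:,2],[3,50,97]),C[s].mean(0))
E
```

```text
scene -149 11 y [38.2 43.4 50. ] z [ 92.9  97.5 100.4] [124.   72.2  29.8]
scene -143 20 y [38.4 43.1 50.2] z [ 89.4  97.3 101.6] [110.3  63.   27.6]
scene -137 14 y [38.2 44.  51.4] z [ 92.   98.6 101.7] [115.1  65.9  30.4]
scene -131 18 y [39.1 43.3 47.9] z [ 92.8  99.5 104. ] [109.1  60.7  28.8]
scene -125 17 y [39.  41.8 49.7] z [ 91.5  98.4 101.4] [111.4  63.2  27.9]
scene -119 17 y [37.9 42.9 49.9] z [ 92.   98.4 102.8] [113.8  64.9  29.2]
scene -113 19 y [38.5 42.2 50.8] z [ 91.9  98.1 101.7] [111.3  62.7  27.7]
scene -107 17 y [38.9 42.4 50.5] z [ 92.2  97.2 102. ] [110.5  62.8  28.6]
scene -101 33 y [-12.1  22.9  48.8] z [ 65.9  80.3 100.5] [140.5 109.5  82.2]
top -149 10 y [41.  46.5 52.1] z [ 86.5  97.8 105. ] [63.  35.7 21. ]
top -143 13 y [39.9 47.  52.7] z [ 91.8  97.2 106.4] [65.7 36.8 22.2]
top -137 12 y [39.5 45.4 51. ] z [ 90.7  96.9 102.5] [61.6 33.6 20.4]
top -131 10 y [40.1 46.1 51.7] z [ 92.4  96.2 103.1] [64.8 35.8 21.7]
top -125 10 y [40.7 46.8 52.3] z [ 90.6  96.6 102.7] [66.8 37.2 22.4]
top -119 9 y [41.8 47.3 52.1] z [ 91.9  97.7 102.1] [66.7 36.2 22.2]
top -113 10 y [39.3 45.3 50.9] z [ 91.5  97.8 101.2] [62.7 34.5 20.8]
top -107 11 y [40.  45.7 51.6] z [ 91.7  98.5 102.4] [64.2 35.6 21.3]
top -101 50 y [-10.4  14.2  50.9] z [57.8 75.2 98.9] [76.  62.1 51.3]
```

>>> play_rows(
  dp=[
    [-9.3, 4.7, 0],
    [-9.3, 4.7, 0],
    [-9.3, 4.7, 0],
    [-9.3, 4.7, 0],
    [-9.3, 4.7, 0],
    [-9.3, 4.7, 0],
    [-9.3, 4.7, 0],
    [-9.3, 4.7, 0],
  ],
  yaw=[6.95, 6.95, 6.95, 6.95, 6.95, 6.95, 6.95, 6.95],
)

```text
t: 12.6
ee_pos: [581.7, -120.7, 265.2]
orientation: [-1.102, -2.94, 0.0]
ft_force: [0.3, 0.1, -0.3]
width: 52.6
grasp_force: 0.0
```

>>> play_rows(
  dp=[
    [-9.3, 4.7, 0],
    [-9.3, 4.7, -5],
    [-9.3, 4.7, -10],
    [-9.3, 4.7, -20],
    [-9.3, 4.7, -20],
    [0, 0, -20],
    [0, 0, 0],
  ],
  yaw=[6.95, 6.95, 6.95, 6.95, 6.95, 0, 0],
)

```text
t: 13.18
ee_pos: [532.9, -96.7, 187.2]
orientation: [-0.183, -3.129, -0.002]
ft_force: [-1.2, 0.3, -0.5]
width: 52.7
grasp_force: 0.0
```

>>> play_rows(
  dp=[
    [5.2, -1.5, -20],
    [0, 0, -30],
    [0, 0, -30],
    [0, 0, -17],
    [0, 0, -8],
    [0, 0, -2],
    [0, 0, 0],
  ],
  yaw=[-0.3, 0, 0, 0, 0, 0, 0],
)

```text
t: 13.77
ee_pos: [542.0, -99.2, 84.5]
orientation: [-0.192, -3.136, 0.0]
ft_force: [-0.1, 0.5, 0.3]
width: 52.3
grasp_force: 0.0
```

>>> play_rows(
  dp=[
    [0, 0, 0],
    [0, 0, 0],
    [0, 0, 0],
    [0, 0, 0],
    [0, 0, 0],
    [0, 0, 0],
    [0, 0, 0],
  ],
  yaw=[0, 0, 0, 0, 0, 0, 0],
  gripper=1,
)

```text
t: 14.35
ee_pos: [541.8, -98.9, 84.5]
orientation: [0.192, 3.135, 0.001]
ft_force: [-0.2, 1.6, 3.0]
width: 13.4
grasp_force: 30.0
```

>>> play_rows(
  dp=[
    [-0.5, -3.8, 4.6],
    [-0.5, -4.3, 4.2],
    [-0.6, -4.8, 3.7],
    [-0.6, -5.1, 3.2],
    [-0.7, -5.4, 2.6],
    [-0.7, -5.7, 1.9],
    [-0.7, -5.9, 1.3],
    [-0.7, -6.0, 0.6],
  ],
  yaw=[0, 0, 0, 0, 0, 0, 0, 0],
)

```text
t: 15.02
ee_pos: [536.9, -138.5, 107.5]
orientation: [0.192, 3.135, 0.004]
ft_force: [-1.2, 9.9, 10.4]
width: 13.2
grasp_force: 30.0
```

>>> play_rows(
  dp=[
    [-0.7, -6.0, 0],
    [-0.7, -6.0, -0.7],
    [-0.7, -5.9, -1.3],
    [-0.7, -5.7, -2],
    [-0.7, -5.4, -2.6],
    [0, 0, 0],
  ],
  yaw=[0, 0, 0, 0, 0, 0],
)

```text
t: 15.52
ee_pos: [532.7, -169.0, 99.6]
orientation: [-0.193, -3.135, -0.001]
ft_force: [-0.8, 1.5, 1.3]
width: 13.5
grasp_force: 30.0
```

>>> play_rows(
  dp=[
    [-0.6, -5.1, -3.2],
    [-0.6, -4.7, -3.7],
    [-0.5, -4.3, -4.2],
    [0, 0, 0],
  ],
  yaw=[0, 0, 0, 0],
)

```text
t: 15.85
ee_pos: [530.8, -182.9, 88.1]
orientation: [-0.192, -3.134, -0.001]
ft_force: [-0.4, 3.5, -2.9]
width: 12.9
grasp_force: 30.0
```

>>> play_rows(
  dp=[
    [-0.3, -2.1, -2.5],
    [0, 0, 0],
    [0, 0, 0],
  ],
  yaw=[0, 0, 0],
)

```text
t: 16.1
ee_pos: [530.6, -184.7, 85.8]
orientation: [-0.192, -3.135, -0.001]
ft_force: [-0.0, 4.7, -1.5]
width: 13.2
grasp_force: 30.0
```

>>> play_rows(
  dp=[
    [-0.3, -2.0, -2.6],
    [0, 0, 0],
    [0, 0, 0],
  ],
  yaw=[0, 0, 0],
)

```text
t: 16.35
ee_pos: [530.5, -186.4, 83.5]
orientation: [-0.192, -3.135, -0.002]
ft_force: [-0.9, 7.2, 2.2]
width: 12.8
grasp_force: 30.0
```

>>> play_rows(
  dp=[
    [-0.2, -1.9, -2.6],
    [0, 0, 0],
    [0, 0, 0],
  ],
  yaw=[0, 0, 0],
)

```text
t: 16.6
ee_pos: [530.3, -187.9, 81.0]
orientation: [-0.192, -3.135, -0.002]
ft_force: [-0.8, 9.5, 2.8]
width: 13.4
grasp_force: 30.0
```

>>> play_rows(
  dp=[
    [-0.2, -1.8, -2.7],
    [0, 0, 0],
    [0, 0, 0],
  ],
  yaw=[0, 0, 0],
)

```text
t: 16.85
ee_pos: [530.1, -189.3, 78.6]
orientation: [-0.192, -3.135, -0.003]
ft_force: [-2.1, 11.3, 7.3]
width: 13.2
grasp_force: 30.0
```

```bash
python3 - <<'E'
from h import *
np.set_printoptions(precision=1,suppress=True,linewidth=160)
a=np.radians(-7.1); p=shot('scene'); P,C,U=cloud(p); C=C.astype(int)
L=P-np.array([657.0,-158.7,0]); x=L[:,0]*np.cos(a)+L[:,1]*np.sin(a)-1.5; y=-L[:,0]*np.sin(a)+L[:,1]*np.cos(a); z=P[:,2]
m=(z>55)&(z<135)&(x>-165)&(x<-95)&(abs(y)<80)
for xc in range(-155,-95,6):
    s=m&(abs(x-xc)<3)
    if s.sum()>3: print(xc,s.sum(),'y',np.percentile(y[s],[3,50,97]),'z',np.percentile(z[s],[3,50,97]),C[s].mean(0))
for zz in range(120,186,6):
    s=(abs(z-zz)<3)&(abs(x)<25)&(abs(y)<60)
    if s.sum()>3: print(zz,s.sum(),np.percentile(x[s],[3,50,97]),np.percentile(y[s],[2,98]))
o=ctrl.get_obs()['ee_pos']-np.array([657,-158.7,0]); print('tcp loc',o[0]*np.cos(a)+o[1]*np.sin(a)-1.5,-o[0]*np.sin(a)+o[1]*np.cos(a),o[2])
f=lambda v:cv2.resize(v,(600,520),interpolation=2)
cv2.imwrite('pics/g5.png',cv2.cvtColor(f(p['pixels'][240:370,240:390]),cv2.COLOR_RGB2BGR))
E
```

```text
-131 19 y [-62.2 -60.5 -39.2] z [ 80.6  96.1 108. ] [72.4 44.1 30.9]
-125 29 y [-62.4 -45.  -37.9] z [ 87.4  95.7 111.6] [58.  33.9 23.6]
-119 35 y [-63.5 -45.  -38.2] z [ 90.5 100.5 119.7] [60.9 35.2 23.5]
-113 159 y [-63.1 -45.6 -29.6] z [ 82.8 106.9 132.4] [78.6 41.4 26.1]
-107 19 y [-52.4 -47.2 -40.7] z [90.3 96.1 99.3] [93.8 50.9 24.4]
-101 32 y [-52. -43.   8.] z [70.9 93.3 97.8] [143.8 106.4  75.6]
120 270 [-9.9 13.1 23.9] [-54.2  53.1]
126 50 [2.4 4.1 5.5] [-53.9  52.6]
132 12 [1.1 3.5 7.2] [-54.   55.7]
138 44 [ 3.1  9.  10.3] [-52.2  42.3]
144 90 [ 4.   9.5 11.4] [-53.9  46.9]
150 86 [ 3.9  9.5 10.8] [-53.8  48.3]
156 89 [ 3.5  9.3 10.8] [-54.4  47.4]
162 144 [ 2.1  8.9 10.8] [-53.2  53.3]
168 190 [ 1.7  5.2 10.1] [-51.7  52.4]
174 85 [0.5 3.9 5.2] [-53.3  51.3]
180 161 [-0.6  2.8  5.4] [-51.7  52.7]
tcp loc -123.63106158914646 -46.08971269133653 78.54563741275257
```

View pics/g5.png

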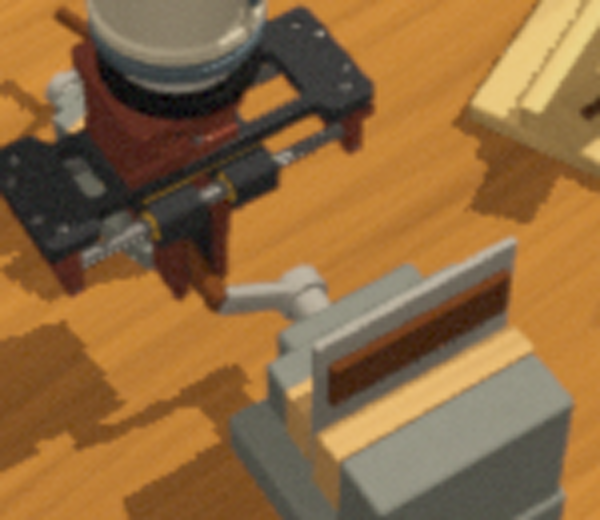

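>>> play_rows(
  dp=[
    [-0.1, -1, -2],
    [-0.1, -1, -2],
    [0, 0, 0],
  ],
  yaw=[0, 0, 0],
)

```text
t: 17.15
ee_pos: [529.9, -191.2, 74.9]
orientation: [-0.192, -3.135, -0.004]
ft_force: [-1.0, 13.0, 10.4]
width: 13.4
grasp_force: 30.0
```

>>> play_rows(
  dp=[
    [-0.1, -0.7, -2],
    [0, 0, -1],
    [0, 0, 0],
  ],
  yaw=[0, 0, 0],
)

```text
t: 17.4
ee_pos: [529.8, -192.2, 72.5]
orientation: [-0.192, -3.135, -0.003]
ft_force: [-4.1, 12.6, 15.7]
width: 12.6
grasp_force: 30.0
```

>>> play_rows(
  dp=[
    [0, 0, 0],
    [0, 0, 0],
    [0, 0, 0],
    [0, 0, 0],
    [0, 0, 0],
    [0, 0, 0],
  ],
  yaw=[0, 0, 0, 0, 0, 0],
  gripper=0.5,
)

```text
t: 17.9
ee_pos: [530.1, -194.0, 71.1]
orientation: [0.192, 3.136, -0.001]
ft_force: [-0.3, -1.0, 0.9]
width: 43.6
grasp_force: 0.0
```

>>> play_rows(
  dp=[
    [0, 0, 5],
    [0, 0, 20],
    [0, 0, 35],
    [0, 0, 40],
    [-20, 0, 30],
    [-30, 0, 10],
    [-30, 0, 0],
    [0, 0, 0],
  ],
  yaw=[0, 0, 0, 0, 0, 0, 0, 0],
)

```text
t: 18.57
ee_pos: [445.5, -193.1, 211.9]
orientation: [-0.193, -3.134, -0.0]
ft_force: [-0.5, -0.6, 0.1]
width: 43.9
grasp_force: 0.0
```

```bash
python3 - <<'E'
from h import *
np.set_printoptions(precision=1,suppress=True,linewidth=160)
o=ctrl.get_obs();print(o['t'],o['ee_pos'],o['ft_force'],o['width'])
a=np.radians(-7.1); p=shot('scene'); P,C,U=cloud(p); C=C.astype(int)
L=P-np.array([657.0,-158.7,0]); x=L[:,0]*np.cos(a)+L[:,1]*np.sin(a)-1.5; y=-L[:,0]*np.sin(a)+L[:,1]*np.cos(a); z=P[:,2]
m=(z>75)&(z<125)&(x>-160)&(x<-106)&(abs(y)<80)
print('handle',np.percentile(y[m],[3,50,97]),np.percentile(z[m],[3,50,97]))
for zz in range(120,186,6):
    s=(abs(z-zz)<3)&(abs(x)<25)&(abs(y)<60)
    if s.sum()>3: print(zz,s.sum(),np.percentile(x[s],[3,50,97]),np.percentile(y[s],[2,98]))
f=lambda v:cv2.resize(v,(600,560),interpolation=2)
cv2.imwrite('pics/g6.png',cv2.cvtColor(f(p['pixels'][240:380,240:390]),cv2.COLOR_RGB2BGR))
E
```

```text
18.5667 [ 445.5 -193.1  211.9] [-0.5 -0.6  0.1] 43.947820974579614
handle [-48.5 -43.9 -36.4] [ 96.5 101.6 105.8]
120 321 [-12.6  13.8  24.2] [-53.9  53.2]
126 44 [1.5 3.9 5.5] [-53.5  47.4]
132 10 [0.5 3.6 6.7] [-53.3  56.2]
138 46 [ 2.6  9.2 10.3] [-54.  42.]
144 85 [ 4.   9.8 11.3] [-52.   45.9]
150 92 [ 2.8  9.7 11.4] [-53.7  46. ]
156 86 [ 3.8  9.5 10.9] [-53.6  47.9]
162 153 [ 2.3  8.4 10.8] [-52.4  53.3]
168 180 [ 2.4  5.3 10.6] [-53.4  51.2]
174 87 [1.5 3.8 5. ] [-52.4  51.2]
180 172 [-0.3  2.8  5. ] [-53.3  53.4]
```

View pics/g6.png

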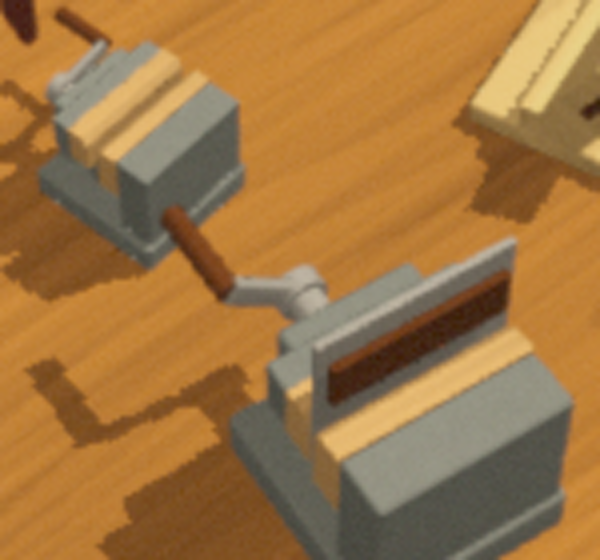

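```bash
python3 -c "
from workcell import ticket
print(ticket.close_job())"
```

```text
the job is handed in; nothing more can be done
None
```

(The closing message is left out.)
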